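# Fit the spool post in its sprung holder and load the film spool

## Task

Take the steel post out of the wooden rack, slide it down into the bore of the aluminium holder, past the side spring plunger, and press it gently until it is fully home on the stop inside; let go of it. Then lower the small blue spool over the post, without dropping it, so that it lies flat on top of the holder. Leave everything else where it is.

Things in the scene. Friction and masses are not known exactly. Their poses are not given: they have to be found in the camera images.
- post: the post: a plain round steel rod 14 mm in diameter, 104 mm long, about 0.2 kg. Its lowest 8 mm taper to 8 mm across. Origin at the centre of its foot (lower end), z along the rod towards its plain top end. At the start it stands upright in the middle hole of the wooden rack.
- post_top (a point): centre of the post's upper end, 104 mm above the post's origin
- rack: wooden rack block, fixed, 110 mm (x) x 50 mm (y) x 40 mm tall, with three loose 16 mm holes in a row along x, 37 mm apart; origin under its centre. The post stands 25 mm deep in the middle hole, 79 mm of it showing.
- holder: aluminium post holder, fixed: a block 50 x 50 mm, 60 mm tall, on two low bolted feet (10 mm high, reaching 51 mm either side along x). Origin at the counter under the block's centre, z up. A vertical round bore 16 mm in diameter, its edge chamfered 1.5 mm, opens in the middle of its top. A spring plunger enters through the +y side, its axis 46 mm above the counter; its black knob (17 mm across) stands out to 53 mm from the bore's axis.
- holder_mouth (a point): centre of the bore's mouth, on the holder's top face, 60 mm above the counter
- plunger (a joint): spring plunger of the holder, m: 0 with the bore empty, when its round nose stands 4 mm into the bore; grows as it is pushed out (about 0.001 to 0.002 with the post in the bore). It presses on the post with about 8 N, so that the post needs a push of some 5 to 15 N to enter and slide, and does not sink by its own weight.
- seat (a joint): travel of the light sprung seat in the bore under the post's foot, m: 0 free, 0.004 down on its solid stop = post home (1.3 N; the post's weight keeps it down). A screw sets the stop differently each time: home, the foot is 29 to 53 mm below the mouth. Push slowly until it goes solid; 10 N more than the sliding needs is plenty, over 20 N strains the stop.
- spool: the small blue film spool: two flanges 56 mm across and 5 mm thick on a hub 38 mm across, 40 mm tall, with a 20 mm hole right through, 60 g. Origin at the centre of its underside, z along its hole; at the start it stands on one flange on the counter.
- lens_board: bystander, loose: black lens board, a 100 x 100 x 6 mm plate with a 44 mm ring in its middle, lying flat (origin at the centre of its underside)
- clip_a: bystander, loose: steel film clip, 50 x 16 x 12 mm, lying flat (origin at the centre of its underside)
- clip_b: bystander, loose: the other steel film clip, 50 x 16 x 12 mm, lying flat (origin at the centre of its underside)
- hood: bystander, loose: smoked glass viewfinder hood, an open box 64 x 64 x 50 mm (origin at the centre of its underside)
- film_can: bystander, loose: small aluminium film can, 34 mm across, 50 mm tall (origin at the centre of its underside)
- loupe: bystander, loose: black loupe, 48 mm across, 45 mm tall (origin at the centre of its underside)
- brush: bystander, loose: dusting brush, about 0.2 m long, lying flat (origin at the centre of its underside)
- big_spool: bystander, loose: large film spool that does not fit the post (bore 12 mm), 84 mm across, 50 mm tall, standing on one flange (origin at the centre of its underside)
Not all that is in view belongs to the job. Leave any yellow look-alike of the spool alone.

How it is judged:
By the outcome, as a careful person would: the job done as asked, in the order asked, and still so for the second after the job is handed in, with the robot touching nothing.
It also fails if it takes over 72 s, if anything falls off the work surface, if the arm or the gripper's body presses on something with over 40 N, if the wrist force passes 120 N, or if a joint passes its speed limit or range.

## Robot

A 7-joint arm with a two-finger parallel gripper is mounted at the origin on the work surface. World frame = base frame: x ahead of the robot, y to its left, z up, the work surface at z = 0. Lengths are in m, angles in rad, forces in N, time in s.
With the tool pointing down it reaches from about 0.4 to 0.925 m from the base axis. Payload 4.1 kg.
Tool frame: the origin (TCP) lies midway between the tips of the shut fingers; the grasp point (between the pads) lies 19 mm behind it; z points along the fingers, y is the line along which they close (so a half turn about z gives the same grasp; the last joint's range is limited). The gripper opens to 85 mm and grips with 20 to 120 N. Pads are 22 mm wide; open, the fingers measure 114 mm over their backs; the gripper's body (76 mm by 85 mm) begins 54 mm behind the grasp point. The pads swing forward as they close: fully open they stand 13 mm farther back than shut.
Start: joints at [-1.4, 0.398, 0.045, 1.537, -0.019, 1.207, -0.051], TCP at [0.173, 0.627, 0.231] pointing down, gripper open.
Joint ranges: [-2.82, 2.82], [-0.49, 2.23], [-1.37, 1.46], [0, 2.46], [-1.36, 4.5], [0.23, 2], [-2.94, 2.94]. Speed limits (rad/s): [2.57, 2.57, 3.14, 3.14, 3.14, 3.14, 3.14].

## Interface

Orientations are given as a rotation vector (axis times angle).
In Python, from cell import robot gives the robot as it stands.
- The arm moves only by the tool carry_out, never from a script. Its argument "commands" is a list of rows, each an object with "gripper": the opening in per cent of the stroke, from 0 (shut) to 100 (fully open); "dp": the shift along the tool's x, y, z in mm, a list of three; "rotation": the turn, a rotation vector about the tool's x, y, z in rad, a list of three. A call has 1 to 8 rows; each row is the pose to reach, as a shift and turn from the pose commanded when the call began, along the tool's axes at that moment; what a row does not reach only later rows make up. A row lasts 1/8 s, in which the tool goes at most 62.5 mm and 10.7 degrees, less where a joint would pass 70% of its speed; a pose out of reach is approached as far as the arm can. A call with a gripper value outside its range is refused whole. The fingers move at their own pace and stop on an object; the grip force is fixed at half the most. Time passes only in rows, so rows that repeat a pose let the fingers close. It gives the time, the measured TCP pose, the force, the opening and the grip force at its end, in the units of the state.
- robot.read_state(): the state, without advancing time (a new reading comes with each control period).
- robot.read_camera(name): name is "scene" or "side" or "wrist"; returns a dict with "color" (420x560x3 uint8, blue, green, red), "intrinsics" (3x3 intrinsics, pixels), "k1" (the pictures are not rectified: a ray, as slopes to the right and down, at radius r is drawn at 1 + k1 r^2 times it, then the intrinsics apply), "extrinsics" (4x4, takes a point from camera to world coordinates). Camera axes: x right, y down, z forward; pixel columns grow to the right and rows downward; lengths in m; the calibration is good to about 2 mm. A picture is of the moment at which its call begins. There is no depth.
- robot.job_done(): hands the job in; it is judged then, once.
Trained networks look in a picture, given as the dict that the camera call returned (one of the last four; its "shot" number tells which), for a name from the list of things; names that differ only in an ending like _2 or _b are one class to them, and where a whole thing is asked for, a point or a joint stands for the part that bears it (a point fixed in the world has none). Each returns a list of dicts, best first, with "confidence" (0 to 1); they miss things now and then, are a little off and sometimes report something else, mostly with a low value. They report only what shows in the picture. A call takes as long as a camera call. They do not tell look-alikes from the thing itself.
- robot.look_for(picture, query): "box" ([left, top, right, bottom] in pixels, round what is visible of it).
- robot.silhouettes(picture, query): "region" (420x560 bool, what is visible of it) and "box" ([left, top, right, bottom] in pixels, round what is visible of it).
The state is a dict: "time": time; "joint_pos": joint angles; "qd": joint speeds; "tau": joint torques, N m; "tcp_pos": TCP position; "tcp_rot": TCP orientation; "ft_force": force on the tool from outside, world axes, zero at the start; "moment": the same for the moment, N m; "opening": opening from 0.0 (shut) to 1.0 (fully open); "gripper_force": force on a finger pad.
Only numpy, scipy, OpenCV 4.12 (cv2) and the standard library are available. Lean on these libraries where they do the work, as an engineer would, in place of code of your own. Each camera call takes 0.05 s, during which the arm holds its last target. There are 200 camera calls.

## Working session

There is one attempt and no reset: what is moved stays moved. The work goes in short steps, Python scripts to look and compute and a tool call to move; the robot and the scene stay as the last step left them, time stands still between calls to the robot, and variables do not carry over. Pictures are saved under pics/ and viewed, at most 10 in all, crops included, and the job is handed in when it is done.

Besides the shell and the picture viewer there is one more tool, called after "Call:" as name([rows], argument=value, ...), one row to a line, values as JSON. carry_out: Moves the arm, as the interface text tells. Its arguments: {"type":"object","properties":{"commands":{"type":"array","items":{"type":"object","properties":{"gripper":{"type":"number"},"dp":{"type":"array","items":{"type":"number"}},"rotation":{"type":"array","items":{"type":"number"}}}}}},"required":["commands"]}

```bash
mkdir -p pics; cat > h.py <<'E'
import numpy as np, cv2
from cell import robot
def ray(p,uv):
    K=np.array(p["intrinsics"]);k=float(p["k1"]);T=np.array(p["extrinsics"])
    d=np.array([(uv[0]-K[0,2])/K[0,0],(uv[1]-K[1,2])/K[1,1]]);s=d.copy()
    for _ in range(30): s=d/(1+k*(s@s))
    return T[:3,3],T[:3,:3]@np.array([s[0],s[1],1.])
def atz(p,uv,z):
    o,d=ray(p,uv);return o+d*(z-o[2])/d[2]
def proj(p,X):
    K=np.array(p["intrinsics"]);k=float(p["k1"]);T=np.array(p["extrinsics"])
    c=T[:3,:3].T@(np.array(X)-T[:3,3]);s=c[:2]/c[2];s=s*(1+k*(s@s))
    return np.array([K[0,0]*s[0]+K[0,2],K[1,1]*s[1]+K[1,2]])
def tri(a,ua,b,ub):
    A=np.zeros((3,3));B=np.zeros(3)
    L=[ray(a,ua),ray(b,ub)]
    for o,d in L:
        d=d/np.linalg.norm(d);M=np.eye(3)-np.outer(d,d);A+=M;B+=M@o
    return np.linalg.solve(A,B)
E
python3 - <<'E'
from h import *
s=robot.read_state();print(s["tcp_pos"],s["tcp_rot"],s["opening"],s["ft_force"])
for n in ["scene","side","wrist"]:
    p=robot.read_camera(n);cv2.imwrite(f"pics/{n}0.png",p["color"]);print(n,p["k1"],np.array(p["extrinsics"]).round(3).tolist(),np.array(p["intrinsics"]).round(1).tolist())
    for q in ["post","rack","holder","spool","plunger"]:
        for r in robot.look_for(p,q)[:3]: print(q,np.round(r["box"],1),round(r["confidence"],2))
E
```

```text
[0.17305024 0.62588688 0.23029137] [-4.22235951e-01 -3.11296572e+00  2.99693547e-03] 0.996806702993919 [-0.17400511 -0.08516712 -0.61223271]
scene -0.04749394978179093 [[0.208, 0.53, -0.822, 1.468], [0.978, -0.097, 0.185, -0.183], [0.018, -0.843, -0.538, 0.703], [0.0, 0.0, 0.0, 1.0]] [[448.7, 0.0, 277.5], [0.0, 448.7, 197.7], [0.0, 0.0, 1.0]]
post [344.  181.8 355.5 210.6] 0.59
post [100.5 195.5 150.7 224.3] 0.19
rack [326.7 195.9 367.3 232.9] 0.62
holder [249.5 195.7 281.2 235. ] 0.89
spool [150.6 256.5 175.  290.8] 0.94
spool [179.9 227.9 203.9 258.1] 0.69
spool [133.9 237.2 157.  257.4] 0.63
plunger [274.8 208.3 279.2 212.8] 0.6
plunger [248.7 200.2 280.8 233.7] 0.38
plunger [327.1 197.8 368.8 231.9] 0.35
side -0.18353413182958264 [[0.985, -0.136, 0.102, 0.396], [-0.169, -0.709, 0.684, -0.946], [-0.02, -0.692, -0.722, 1.108], [0.0, 0.0, 0.0, 1.0]] [[498.8, 0.0, 286.1], [0.0, 498.8, 212.1], [0.0, 0.0, 1.0]]
rack [253.7 169.6 294.6 199.7] 0.77
holder [261.3 220.7 298.4 252.4] 0.71
spool [268.1 285.5 289.5 310.9] 0.83
spool [313.8 313.9 336.2 337.2] 0.72
spool [305.7 274.8 328.2 299.9] 0.63
wrist -0.06085640641728576 [[0.266, 0.915, 0.302, 0.095], [0.964, -0.253, -0.084, 0.647], [-0.0, 0.314, -0.95, 0.374], [0.0, 0.0, 0.0, 1.0]] [[297.2, 0.0, 278.3], [0.0, 297.2, 201.3], [0.0, 0.0, 1.0]]
rack [ 89.6 391.7 138.1 418.3] 0.61
```

```bash
python3 - <<'E'
import cv2
a=cv2.imread("pics/scene0.png")[160:310,80:400];b=cv2.imread("pics/side0.png")[140:350,200:400]
cv2.imwrite("pics/sc1.png",cv2.resize(a,None,fx=2.5,fy=2.5,interpolation=cv2.INTER_CUBIC))
cv2.imwrite("pics/si1.png",cv2.resize(b,None,fx=2.8,fy=2.8,interpolation=cv2.INTER_CUBIC))
E
```

```text
(no output)
```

View pics/sc1.png

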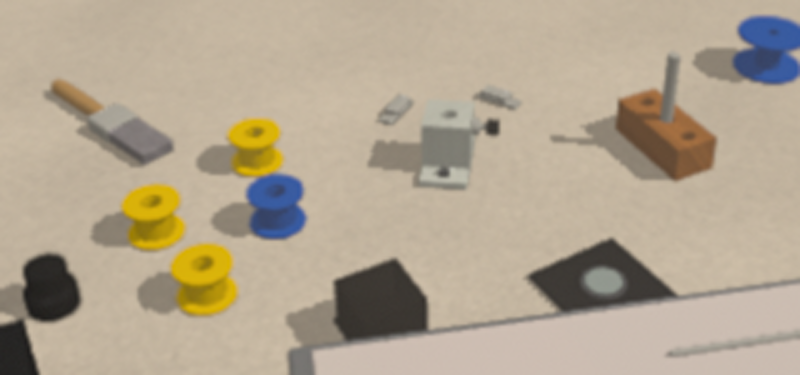

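View pics/si1.png

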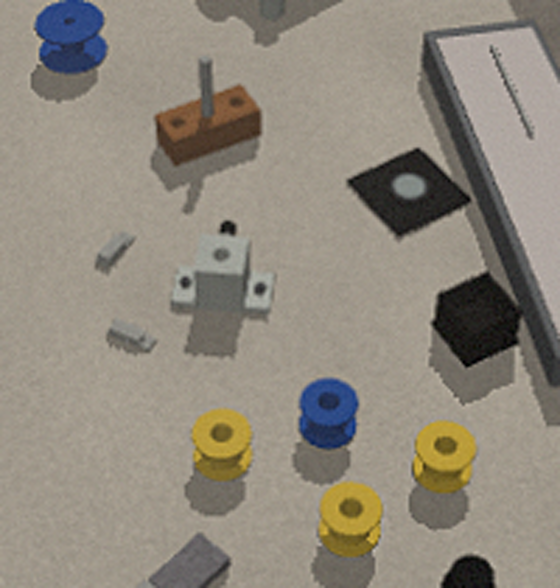

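The scene view shows the post in the rack (top at about px 349,183 in the full scene picture), the holder mouth at (260,205) and the blue spool's hole at (191,235). Three yellow look-alikes stand around it. The side view shows the same things at (274,162), (279,231) and (317,283). A screen or tray stands at +x.

```bash
cat >> h.py <<'E'
from scipy.spatial.transform import Rotation as R
def rel(target, rotv=None):
    """shift in tool axes (mm) from current pose to target"""
    s=robot.read_state();M=R.from_rotvec(s["tcp_rot"])
    return (M.inv().apply(np.array(target)-s["tcp_pos"])*1000).round(1)
E
python3 - <<'E'
from h import *
a=robot.read_camera("scene");b=robot.read_camera("side")
for n,u,v,z in [("post",(349.2,182.8),(273.6,162.1),.119),("mouth",(260,205.2),(278.9,230.7),.06),("spool",(190.8,235.2),(317.5,283.2),.04),("knob",(277,210.8),(281.4,221.6),.046),("rackmid",(347,207),(274,181),.04),("rackL",(339,200.5),(263.5,183.6),.04),("rackR",(355.6,214.5),(284.6,176.2),.04)]:
    print(n,tri(a,u,b,v).round(4),atz(a,u,z).round(4),atz(b,v,z).round(4))
M=R.from_rotvec(robot.read_state()["tcp_rot"]).as_matrix();print(M.round(3))
p=robot.read_camera("wrist");T=np.array(p["extrinsics"]);print((M.T@T[:3,:3]).round(3),M.T@(T[:3,3]-robot.read_state()["tcp_pos"]))
E
```

```text
post [0.5348 0.2149 0.1142] [0.5405 0.2134 0.119 ] [0.5343 0.207  0.119 ]
mouth [ 0.5122 -0.0153  0.0575] [ 0.5137 -0.0143  0.06  ] [ 0.5124 -0.0199  0.06  ]
spool [ 0.584  -0.1987  0.0388] [ 0.5828 -0.1966  0.04  ] [ 0.5846 -0.2026  0.04  ]
knob [0.5266 0.0277 0.0452] [0.5268 0.0282 0.046 ] [0.5267 0.026  0.046 ]
rackmid [0.5329 0.2169 0.036 ] [0.5348 0.2179 0.04  ] [0.5327 0.208  0.04  ]
rackL [0.4985 0.207  0.0376] [0.5003 0.2071 0.04  ] [0.4984 0.2024 0.04  ]
rackR [0.5698 0.2289 0.037 ] [0.5725 0.2283 0.04  ] [0.5694 0.2239 0.04  ]
[[-0.964  0.266  0.   ]
 [ 0.266  0.964  0.   ]
 [ 0.     0.    -1.   ]]
[[ 0.    -0.95  -0.314]
 [ 1.     0.    -0.   ]
 [ 0.    -0.314  0.95 ]] [ 0.08073646 -0.00105006 -0.14270927]
```

Call:
carry_out([
  {"dp": [-60,-39,0],"rotation": [0,0,0.05],"gripper": 100},
  {"dp": [-118,-77,0],"rotation": [0,0,0.05],"gripper": 70},
  {"dp": [-176,-115,0],"rotation": [0,0,0.05],"gripper": 60},
  {"dp": [-234,-153,0],"rotation": [0,0,0.05],"gripper": 60},
  {"dp": [-292,-191,0],"rotation": [0,0,0.05],"gripper": 60},
  {"dp": [-350,-229,0],"rotation": [0,0,0.05],"gripper": 60},
  {"dp": [-408,-267,0],"rotation": [0,0,0.05],"gripper": 60},
  {"dp": [-461,-302,0],"rotation": [0,0,0.05],"gripper": 60},
])

```text
time: 2.05
tcp_pos: [0.5046, 0.2496, 0.2317]
tcp_rot: [0.5, 3.101, 0.002]
ft_force: [-0.0, 1.1, 0.0]
opening: 0.599
gripper_force: 0.0
```

```bash
python3 - <<'E'
from h import *
s=robot.read_state();print(s["time"],s["tcp_pos"],R.from_rotvec(s["tcp_rot"]).as_matrix().round(3).tolist(),s["opening"])
p=robot.read_camera("wrist");cv2.imwrite("pics/w1.png",p["color"]);print(proj(p,[.537,.212,.119]),proj(p,[.537,.212,.04]),proj(p,s["tcp_pos"]),np.array(p["extrinsics"])[:3,3])
for q in ["post","rack","holder","spool","plunger"]:
    for r in robot.look_for(p,q)[:3]: print(q,np.round(r["box"],1),round(r["confidence"],2))
E
```

```text
2.05 [0.50462756 0.2496109  0.23172561] [[-0.949, 0.314, 0.001], [0.314, 0.949, 0.001], [-0.001, 0.001, -1.0]] 0.5986207046193547
[252.37724897 240.1295613 ] [257.76276991 211.28185195] [280.29174022 259.98353101] [0.42759459 0.27380897 0.37435343]
post [248.9 199.9 267.1 235.3] 0.91
rack [213.6 154.9 303.6 253.2] 0.77
holder [335.9   0.  425.8  74.3] 0.74
holder [ 48.4 201.7 122.4 268.1] 0.55
spool [  1.6 291.2  41.1 335.9] 0.89
spool [  0.9 348.   40.1 385.5] 0.81
plunger [102.  238.9 121.7 255.9] 0.56
```

View pics/w1.png

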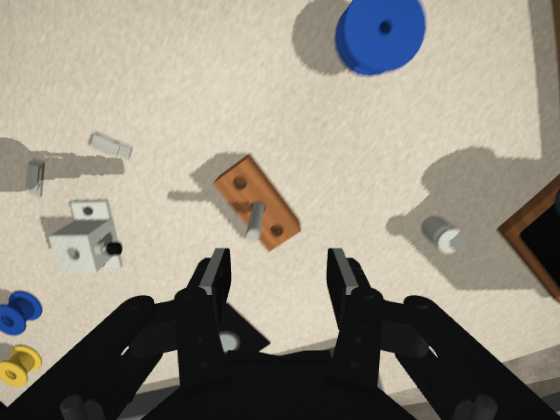

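The wrist view shows the post's top at about (254,236), the rack at (213-303,155-253) and the holder at left with its mouth near (73,254). I go closer.

```bash
python3 - <<'E'
from h import *
a=robot.read_camera("scene");b=robot.read_camera("side");p=robot.read_camera("wrist")
print(atz(p,(254,236),.119),atz(p,(73,254),.06))
for n,c in (("sc",a),("si",b),("w",p)):
  for r in robot.silhouettes(c,"post")[:1]:
    ys,xs=np.nonzero(r["region"]);
    for y in list(np.unique(ys)[:3])+list(np.unique(ys)[-3:]): print(n,y,xs[ys==y].min(),xs[ys==y].max(),round(r["confidence"],2))
print(rel([.537,.2115,.17]))
E
```

```text
[0.53090719 0.2183017  0.119     ] [ 0.51023663 -0.01540049  0.06      ]
sc 181 348 350 0.47
sc 182 347 351 0.47
sc 183 347 351 0.47
sc 206 344 348 0.47
sc 207 344 348 0.47
sc 208 345 347 0.47
si 161 273 273 0.63
si 162 272 274 0.63
si 163 272 274 0.63
si 178 272 276 0.63
si 179 272 276 0.63
si 180 273 275 0.63
w 203 254 260 0.69
w 204 253 261 0.69
w 205 252 262 0.69
w 240 246 257 0.69
w 241 247 256 0.69
w 242 248 254 0.69
[-45.1 -27.8  61.3]
```

Call:
carry_out([
  {"dp": [-42,-28,20],"gripper": 60,"rotation": [0,0,0]},
  {"dp": [-42,-28,61],"gripper": 60,"rotation": [0,0,0]},
  {"dp": [-42,-28,61],"gripper": 60,"rotation": [0,0,0]},
])

```text
time: 3.02
tcp_pos: [0.532, 0.2105, 0.1675]
tcp_rot: [-0.499, -3.096, 0.006]
ft_force: [-1.0, -0.7, 0.5]
opening: 0.603
gripper_force: 0.0
```

```bash
python3 - <<'E'
from h import *
s=robot.read_state();print(s["tcp_pos"])
p=robot.read_camera("wrist");c=p["color"]
for r in robot.silhouettes(p,"post")[:2]:
    m=r["region"];ys,xs=np.nonzero(m);print(r["confidence"],r["box"])
    for y in range(ys.min(),ys.max()+1,4): print(y,xs[ys==y].min(),xs[ys==y].max())
cv2.imwrite("pics/w2.png",cv2.resize(c[150:350,180:380],None,fx=3,fy=3,interpolation=cv2.INTER_CUBIC))
E
```

```text
[0.5320012  0.21049629 0.16752738]
0.69 [275.7, 183.9, 297.8, 230.2]
182 283 286
186 278 291
190 277 292
194 278 292
198 278 293
202 278 293
206 278 294
210 277 294
214 277 295
218 277 296
222 277 296
226 278 295
230 282 290
```

View pics/w2.png

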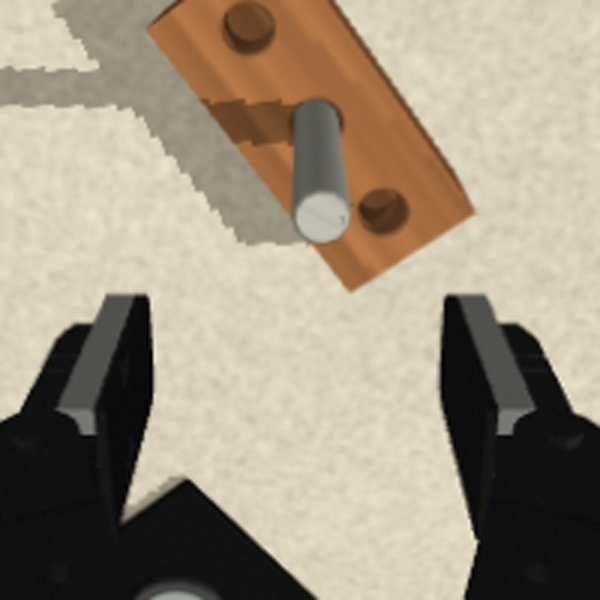

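The post's top centre is at (287,222) in the full wrist picture, and its shaft enters the hole near (286,188).

```bash
python3 - <<'E'
from h import *
p=robot.read_camera("wrist");s=robot.read_state()
t=atz(p,(287.3,222.3),.119);print(t,proj(p,t),proj(p,[t[0],t[1],.04]))
print("holes mid",(atz(p,(180+248/3,150+25/3),.04)+atz(p,(180+384/3,150+211/3),.04))/2)
for z in (.16,.078): print(rel([t[0],t[1],z]))
E
```

```text
[0.53542696 0.21759561 0.119     ] [287.3 222.3] [284.90823627 190.92414183]
holes mid [0.53525964 0.21885661 0.04      ]
[ 1.2  4.8 11.8]
[ 1.3  4.6 93.8]
```

Call:
carry_out([
  {"dp": [0,5,20],"gripper": 60,"rotation": [0,0,0]},
  {"dp": [0,5,55],"gripper": 60,"rotation": [0,0,0]},
  {"dp": [0,5,65],"gripper": 60,"rotation": [0,0,0]},
  {"dp": [0,5,65],"gripper": 60,"rotation": [0,0,0]},
])

```text
time: 3.68
tcp_pos: [0.5364, 0.2166, 0.1061]
tcp_rot: [0.499, 3.101, 0.001]
ft_force: [0.7, 0.2, -0.2]
opening: 0.598
gripper_force: 0.0
```

```bash
python3 - <<'E'
from h import *
s=robot.read_state();print(s["tcp_pos"],R.from_rotvec(s["tcp_rot"]).as_matrix().round(4).tolist(),s["ft_force"])
p=robot.read_camera("wrist");T=np.array(p["extrinsics"])
for r in robot.silhouettes(p,"post")[:1]:
    m=r["region"];ys,xs=np.nonzero(m);print(r["confidence"],r["box"])
    for y in range(ys.min(),ys.max()+1,4): print(y,xs[ys==y].min(),xs[ys==y].max())
    y=ys.max();print(proj(p,[.5354,.2178,.119]),proj(p,[.5354,.2178,.04]))
print(rel([.5354,.2178,.078]))
E
```

```text
[0.53637578 0.21657987 0.10608177] [[-0.9495, 0.3137, 0.0007], [0.3137, 0.9495, 0.0005], [-0.0005, 0.0007, -1.0]] [ 0.69179259  0.21111677 -0.20753323]
0.56 [263.6, 203.3, 289.0, 272.0]
201 273 279
205 269 284
209 268 285
213 267 284
217 267 285
221 267 285
225 266 285
229 266 286
233 265 287
237 265 287
241 264 287
245 264 287
249 264 287
253 264 288
257 264 288
261 263 288
265 263 287
269 264 285
273 268 279
[282.18441159 270.53032472] [280.85024031 214.34638118]
[ 2.2  0.5 29. ]
```

```bash
python3 - <<'E'
from h import *
p=robot.read_camera("wrist")
cv2.imwrite("pics/w3.png",cv2.resize(p["color"][180:380,180:380],None,fx=3,fy=3,interpolation=cv2.INTER_CUBIC))
t=atz(p,(276,262),.119);print(t,rel([t[0],t[1],.078]),rel(atz(p,(276.5,212),.04)))
s=robot.read_state();print(s["tcp_pos"],proj(p,s["tcp_pos"]))
E
```

```text
[0.53114689 0.21627716 0.119     ] [ 5.8 -2.3 29. ] [ 3.  -2.4 67. ]
[0.53727442 0.21657948 0.10700874] [280.2224529  260.05996859]
```

View pics/w3.png

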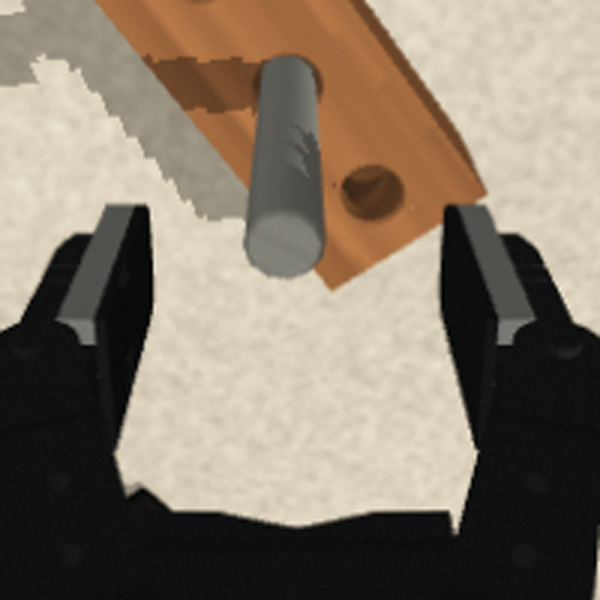

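The post's top centre is at (275,261), so the tool must shift about +5 mm in x and −2.5 mm in y before going down.

Call:
carry_out([
  {"dp": [5,-2.5,10],"gripper": 60,"rotation": [0,0,0]},
  {"dp": [5,-2.5,28],"gripper": 60,"rotation": [0,0,0]},
  {"dp": [5,-2.5,28],"gripper": 40,"rotation": [0,0,0]},
  {"dp": [5,-2.5,28],"gripper": 20,"rotation": [0,0,0]},
  {"dp": [5,-2.5,28],"gripper": 0,"rotation": [0,0,0]},
  {"dp": [5,-2.5,28],"gripper": 0,"rotation": [0,0,0]},
  {"dp": [5,-2.5,28],"gripper": 0,"rotation": [0,0,0]},
  {"dp": [5,-2.5,28],"gripper": 0,"rotation": [0,0,0]},
])

```text
time: 4.82
tcp_pos: [0.5307, 0.2154, 0.0774]
tcp_rot: [0.5, 3.101, 0.001]
ft_force: [1.6, 0.7, -1.7]
opening: 0.145
gripper_force: 58.3
```

```bash
python3 - <<'E'
from h import *
s=robot.read_state();print(s["tcp_pos"],s["ft_force"],s["moment"],s["opening"],s["gripper_force"])
p=robot.read_camera("wrist")
cv2.imwrite("pics/w4.png",cv2.resize(p["color"][160:360,180:380],None,fx=3,fy=3,interpolation=cv2.INTER_CUBIC))
E
```

```text
[0.53067916 0.21536605 0.07739115] [ 1.5903675   0.6855083  -1.73285235] [ 0.1794848  -0.16919158  0.00024178] 0.1447911269754575 58.34526591002941
```

View pics/w4.png

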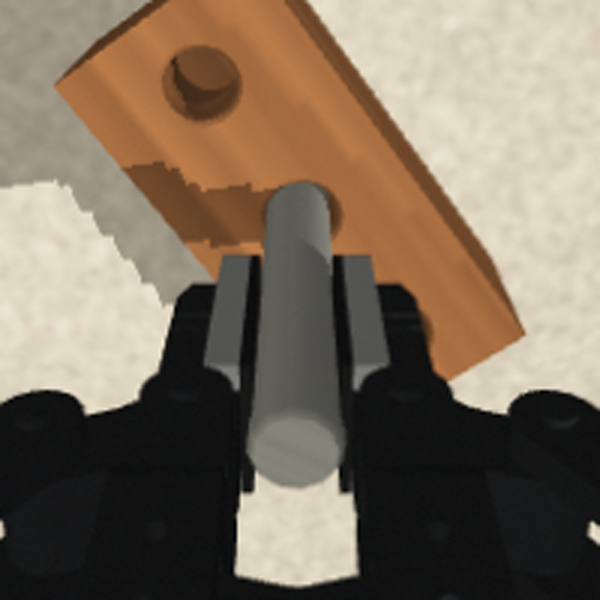

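The post is held between the pads, its top at about (278,310). I lift it.

Call:
carry_out([
  {"dp": [0,0,-10],"gripper": 0,"rotation": [0,0,0]},
  {"dp": [0,0,-40],"gripper": 0,"rotation": [0,0,0]},
  {"dp": [0,0,-80],"gripper": 0,"rotation": [0,0,0]},
  {"dp": [0,0,-85],"gripper": 0,"rotation": [0,0,0]},
  {"dp": [0,0,-85],"gripper": 0,"rotation": [0,0,0]},
])

```text
time: 5.5
tcp_pos: [0.5299, 0.2149, 0.162]
tcp_rot: [-0.5, -3.101, 0.001]
ft_force: [-0.8, -0.5, -3.5]
opening: 0.146
gripper_force: 58.9
```

```bash
python3 - <<'E'
from h import *
s=robot.read_state();print(s["tcp_pos"],s["ft_force"],s["moment"],s["opening"])
p=robot.read_camera("wrist");b=robot.read_camera("side");a=robot.read_camera("scene")
x,y,z=s["tcp_pos"]
for n,c in (("w",p),("si",b),("sc",a)):
  print(n,"pred top,foot",proj(c,[x,y,z+.0416]),proj(c,[x,y,z-.0624]))
  for r in robot.silhouettes(c,"post")[:1]:
    m=r["region"];ys,xs=np.nonzero(m);print(r["confidence"],r["box"])
    for yy in range(ys.min(),ys.max()+1,3): print(yy,xs[ys==yy].min(),xs[ys==yy].max(),end="; ")
# wrist view of the held part: crop saved
im=np.vstack([cv2.resize(p["color"][180:340,200:360],(480,480))]);im2=cv2.resize(b["color"][110:210,230:330],(300,300));im3=cv2.resize(a["color"][130:230,300:400],(300,300))
out=np.zeros((600,780,3),np.uint8);out[:480,:480]=im;out[:300,480:]=im2;out[300:,480:]=im3
cv2.imwrite("pics/w5.png",out)
E
```

```text
[0.52992685 0.21489774 0.16200713] [-0.76274612 -0.54383128 -3.53372223] [-0.00762385  0.0082414  -0.00897255] 0.14600903953800082
w pred top,foot [280.82957283 310.26833893] [279.83019988 217.88940381]
0.57 [262.4, 212.8, 297.0, 320.7]
214 277 280; 217 272 285; 220 270 287; 223 270 288; 226 269 288; 229 269 289; 232 269 289; 235 269 289; 238 268 289; 241 268 289; 244 268 289; 247 267 289; 250 267 289; 253 267 290; 256 267 290; 259 267 290; 262 267 290; 265 267 290; 268 266 290; 271 266 290; 274 266 291; 277 266 291; 280 265 292; 283 265 292; 286 265 292; 289 265 292; 292 265 292; 295 264 293; 298 264 293; 301 263 294; 304 263 294; 307 262 295; 310 262 294; 313 263 294; 316 265 292; 319 268 289; 322 273 284; si pred top,foot [270.65529769 138.69988154] [272.05070414 165.43107989]
0.56 [327.0, 194.8, 368.8, 224.1]
194 346 349; 197 341 353; 200 334 356; 203 328 359; 206 326 363; 209 329 366; 212 331 366; 215 334 361; 218 336 354; 221 338 347; sc pred top,foot [351.8329682  151.34991077] [347.59395357 187.11362399]
0.66 [347.2, 151.0, 356.9, 190.9]
152 350 353; 155 349 354; 158 349 353; 161 348 353; 164 348 353; 167 348 352; 170 347 352; 173 347 351; 176 347 351; 179 346 351; 182 346 351; 185 346 350; 188 348 348;
```

View pics/w5.png

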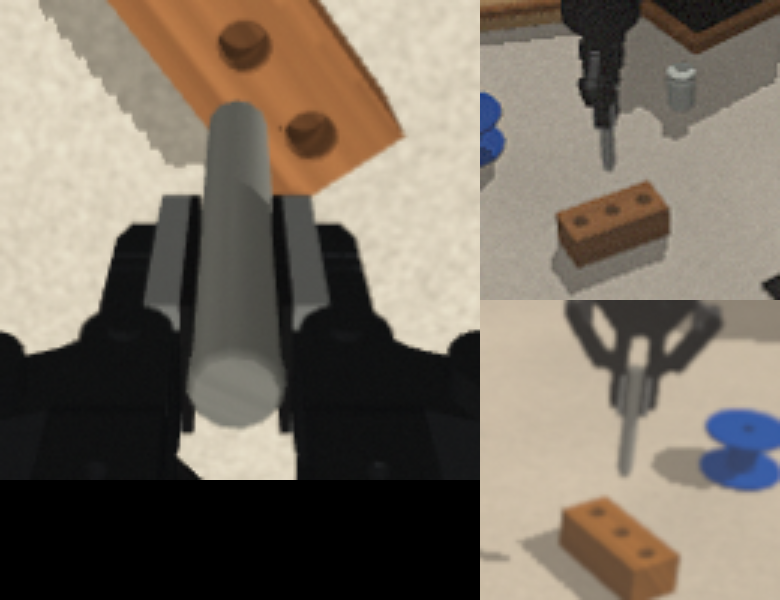

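The post hangs straight: its top and foot in the wrist picture, (278,308) and (278,218), lie within 2 px of the predicted positions. Now I move beside the holder.

Call:
carry_out([
  {"dp": [-14,-46,0],"gripper": 0,"rotation": [0,0,0]},
  {"dp": [-28,-93,0],"gripper": 0,"rotation": [0,0,0]},
  {"dp": [-42,-140,0],"gripper": 0,"rotation": [0,0,0]},
  {"dp": [-55,-174,0],"gripper": 0,"rotation": [0,0,0]},
  {"dp": [-55,-184,0],"gripper": 0,"rotation": [0,0,0]},
  {"dp": [-55,-184,0],"gripper": 0,"rotation": [0,0,0]},
  {"dp": [-55,-184,0],"gripper": 0,"rotation": [0,0,0]},
])

```text
time: 6.68
tcp_pos: [0.5249, 0.0252, 0.1621]
tcp_rot: [-0.496, -3.102, -0.001]
ft_force: [0.2, 0.1, -2.1]
opening: 0.147
gripper_force: 59.0
```

```bash
python3 - <<'E'
from h import *
p=robot.read_camera("wrist");s=robot.read_state();print(s["tcp_pos"],s["tcp_rot"],s["ft_force"])
m=proj(p,[.5122,-.0154,.06]);print(m, atz(p,m,.06))
u,v=int(m[0]),int(m[1]);print(u-60,v-60)
q=p["color"][max(0,v-60):v+60,max(0,u-60):u+60]
cv2.imwrite("pics/w6.png",cv2.resize(q,None,fx=5,fy=5,interpolation=cv2.INTER_CUBIC))
g=cv2.cvtColor(p["color"],cv2.COLOR_BGR2GRAY)
for r in robot.look_for(p,"holder")[:1]+robot.look_for(p,"plunger")[:1]: print(r["box"],r["confidence"])
E
```

```text
[0.52499305 0.02527469 0.16212502] [-4.95472974e-01 -3.10199483e+00 -1.18761466e-03] [ 0.72001936  0.68453866 -3.53248196]
[230.48321862 201.69475666] [ 0.5122 -0.0154  0.06  ]
170 141
[247.9, 36.0, 308.7, 73.0] 0.62
[268.1, 186.2, 286.8, 204.0] 0.9
```

View pics/w6.png

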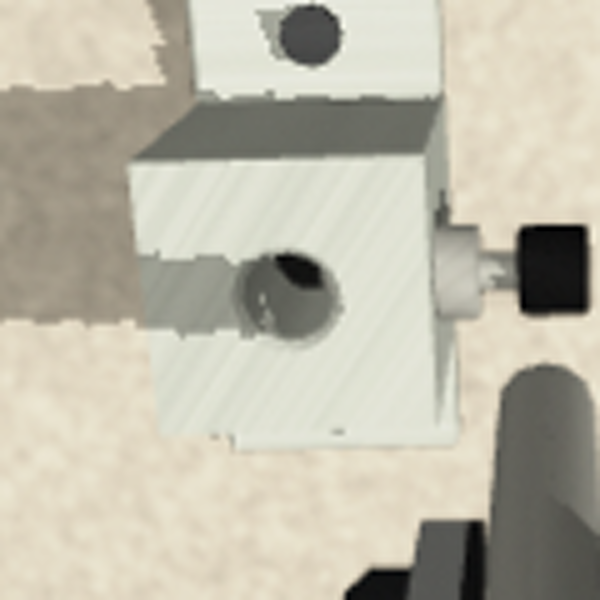

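The bore's mouth centre is at (227.6,200.3). The post's foot shows at about (279,218).

```bash
python3 - <<'E'
from h import *
p=robot.read_camera("wrist");s=robot.read_state();z=s["tcp_pos"][2]
g=cv2.cvtColor(p["color"],cv2.COLOR_BGR2GRAY)
m=atz(p,(227.6,200.3),.06);f=atz(p,(278.9,217.6),z-.0624)
k=atz(p,(170+555/5,141+270/5),.046)
print(m,f,rel(m),rel(f),"knob dir",np.degrees(np.arctan2(*(k-m)[:2])),rel([m[0],m[1],.1325]))
print(g[205:225:1,270:288:2])
b=robot.read_camera("side")
for r in robot.silhouettes(p,"post")[:1]:
    ys,xs=np.nonzero(r["region"])
    for y in range(ys.min(),ys.min()+30,3): print(y,xs[ys==y].min(),xs[ys==y].max(),end=";")
    print(ys.max(),xs[ys==310].min(),xs[ys==310].max())
E
```

```text
[ 0.5103046  -0.01787804  0.06      ] [0.52461878 0.02423145 0.09980905] [  0.7 -44.9 102.2] [ 0.3 -0.4 62.4] knob dir 17.53552897219063 [  0.7 -44.8  29.7]
[[220 221 215 217 218 225 223 224 221]
 [222 222 221 217 217 226 223 223 223]
 [223 221 224 217 214 225 224 222 225]
 [221 221 223 215 208 222 226 220 224]
 [221 222 220 214 210 219 227 220 222]
 [221 222 218 217 215 219 223 222 220]
 [222 224 218 219 220 219 219 225 218]
 [224 225 219 222 219 220 220 227 216]
 [223 224 218 213 180 204 209 228 216]
 [221 222 194 143  94 101 136 222 219]
 [218 203  96  94  95  98 100 157 220]
 [218 142  97  94  94  98 101 110 198]
 [210  96  97  95  95  99 102 111 135]
 [169  96  97  96  94  98 101 111 128]
 [121  96  97  94  93  98 101 111 122]
 [115  97  97  95  94  98 102 110 123]
 [ 93  98  98  95  94  98 102 110 123]
 [ 93  98  97  94  95  98 102 110 122]
 [ 93  98  97  93  95  97 102 110 122]
 [ 93  98  97  95  96  97 100 111 122]]
214 275 283;217 271 286;220 270 288;223 270 289;226 269 289;229 269 289;232 269 289;235 269 289;238 268 289;241 268 290;323 262 294
```

Call:
carry_out([
  {"dp": [0.4,-30,0],"gripper": 0,"rotation": [0,0,0]},
  {"dp": [0.4,-44.5,0],"gripper": 0,"rotation": [0,0,0]},
  {"dp": [0.4,-44.5,10],"gripper": 0,"rotation": [0,0,0]},
  {"dp": [0.4,-44.5,28],"gripper": 0,"rotation": [0,0,0]},
  {"dp": [0.4,-44.5,28],"gripper": 0,"rotation": [0,0,0]},
  {"dp": [0.4,-44.5,28],"gripper": 0,"rotation": [0,0,0]},
])

```text
time: 7.72
tcp_pos: [0.511, -0.0182, 0.1344]
tcp_rot: [0.499, 3.101, 0.001]
ft_force: [0.5, 0.5, -2.8]
opening: 0.145
gripper_force: 59.1
```

```bash
python3 - <<'E'
from h import *
p=robot.read_camera("wrist");a=robot.read_camera("scene");b=robot.read_camera("side");s=robot.read_state();print(s["tcp_pos"],s["ft_force"],proj(p,[s["tcp_pos"][0],s["tcp_pos"][1],.06]))
out=np.zeros((480,780,3),np.uint8);out[:,:480]=cv2.resize(p["color"][170:250,240:320],(480,480),interpolation=cv2.INTER_CUBIC)
u=proj(a,[.511,-.017,.07]).astype(int);out[:240,480:]=cv2.resize(a["color"][u[1]-20:u[1]+20,u[0]-25:u[0]+25],(300,240),interpolation=cv2.INTER_CUBIC)
u=proj(b,[.511,-.017,.07]).astype(int);out[240:,480:]=cv2.resize(b["color"][u[1]-20:u[1]+20,u[0]-25:u[0]+25],(300,240),interpolation=cv2.INTER_CUBIC)
cv2.imwrite("pics/w7.png",out)
E
```

```text
[ 0.51117751 -0.01853723  0.134853  ] [-0.65013279  0.50352171 -2.74455969] [279.29382099 212.50883831]
```

View pics/w7.png

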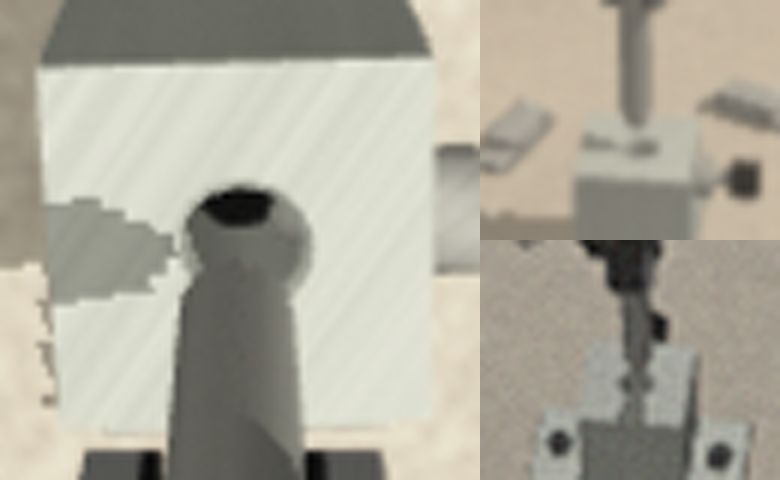

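The mouth centre is at about (281,211) and the post's foot axis at (279.6,212). The mouth is then about 1.2 mm towards tool +y and 0.8 mm towards +x. I correct that and enter.

Call:
carry_out([
  {"dp": [0.8,1.2,0],"gripper": 0,"rotation": [0,0,0]},
  {"dp": [0.8,1.2,5],"gripper": 0,"rotation": [0,0,0]},
  {"dp": [0.8,1.2,10],"gripper": 0,"rotation": [0,0,0]},
  {"dp": [0.8,1.2,15],"gripper": 0,"rotation": [0,0,0]},
  {"dp": [0.8,1.2,18],"gripper": 0,"rotation": [0,0,0]},
  {"dp": [0.8,1.2,18],"gripper": 0,"rotation": [0,0,0]},
])

```text
time: 8.62
tcp_pos: [0.5099, -0.0175, 0.1159]
tcp_rot: [-0.5, -3.101, 0.0]
ft_force: [-0.0, 0.5, -3.3]
opening: 0.143
gripper_force: 59.1
```

Call:
carry_out([
  {"dp": [0,0,2],"gripper": 0,"rotation": [0,0,0]},
  {"dp": [0,0,4],"gripper": 0,"rotation": [0,0,0]},
  {"dp": [0,0,5],"gripper": 0,"rotation": [0,0,0]},
  {"dp": [0,0,5],"gripper": 0,"rotation": [0,0,0]},
])

```text
time: 9.12
tcp_pos: [0.5101, -0.0174, 0.1112]
tcp_rot: [-0.5, -3.101, -0.0]
ft_force: [0.6, -0.3, -2.3]
opening: 0.145
gripper_force: 59.1
```

Call:
carry_out([
  {"dp": [0,0,1.5],"gripper": 0,"rotation": [0,0,0]},
  {"dp": [0,0,3],"gripper": 0,"rotation": [0,0,0]},
  {"dp": [0,0,4],"gripper": 0,"rotation": [0,0,0]},
  {"dp": [0,0,4],"gripper": 0,"rotation": [0,0,0]},
])

```text
time: 9.62
tcp_pos: [0.5101, -0.0177, 0.1072]
tcp_rot: [-0.5, -3.101, 0.0]
ft_force: [-0.4, -0.6, -2.9]
opening: 0.148
gripper_force: 59.1
```

Call:
carry_out([
  {"dp": [0,0,1],"gripper": 0,"rotation": [0,0,0]},
  {"dp": [0,0,2],"gripper": 0,"rotation": [0,0,0]},
  {"dp": [0,0,3],"gripper": 0,"rotation": [0,0,0]},
  {"dp": [0,0,4],"gripper": 0,"rotation": [0,0,0]},
  {"dp": [0,0,4],"gripper": 0,"rotation": [0,0,0]},
])

```text
time: 10.25
tcp_pos: [0.51, -0.0179, 0.1031]
tcp_rot: [-0.5, -3.101, 0.001]
ft_force: [-1.0, -2.4, -3.2]
opening: 0.145
gripper_force: 59.1
```

Call:
carry_out([
  {"dp": [0,0,1],"gripper": 0,"rotation": [0,0,0]},
  {"dp": [0,0,2],"gripper": 0,"rotation": [0,0,0]},
  {"dp": [0,0,3],"gripper": 0,"rotation": [0,0,0]},
  {"dp": [0,0,4],"gripper": 0,"rotation": [0,0,0]},
  {"dp": [0,0,4],"gripper": 0,"rotation": [0,0,0]},
])

```text
time: 10.88
tcp_pos: [0.5104, -0.0179, 0.0994]
tcp_rot: [0.5, 3.101, -0.0]
ft_force: [-1.8, -3.2, 2.0]
opening: 0.143
gripper_force: 59.6
```

Call:
carry_out([
  {"dp": [0,0,1],"gripper": 0,"rotation": [0,0,0]},
  {"dp": [0,0,2],"gripper": 0,"rotation": [0,0,0]},
  {"dp": [0,0,3],"gripper": 0,"rotation": [0,0,0]},
  {"dp": [0,0,3],"gripper": 0,"rotation": [0,0,0]},
])

```text
time: 11.38
tcp_pos: [0.5101, -0.0177, 0.0958]
tcp_rot: [0.5, 3.101, -0.001]
ft_force: [0.2, -4.4, -2.0]
opening: 0.144
gripper_force: 59.2
```

Call:
carry_out([
  {"dp": [0,0,1],"gripper": 0,"rotation": [0,0,0]},
  {"dp": [0,0,2],"gripper": 0,"rotation": [0,0,0]},
  {"dp": [0,0,2],"gripper": 0,"rotation": [0,0,0]},
])

```text
time: 11.75
tcp_pos: [0.5101, -0.0177, 0.0938]
tcp_rot: [0.5, 3.101, -0.001]
ft_force: [0.9, -5.4, -1.2]
opening: 0.148
gripper_force: 59.4
```

Call:
carry_out([
  {"dp": [0,0,0.7],"gripper": 0,"rotation": [0,0,0]},
  {"dp": [0,0,1.4],"gripper": 0,"rotation": [0,0,0]},
  {"dp": [0,0,2],"gripper": 0,"rotation": [0,0,0]},
])

```text
time: 12.12
tcp_pos: [0.5103, -0.0178, 0.0924]
tcp_rot: [0.5, 3.101, -0.0]
ft_force: [-1.5, -5.1, 2.1]
opening: 0.147
gripper_force: 59.6
```

Call:
carry_out([
  {"dp": [0,0,0.7],"gripper": 0,"rotation": [0,0,0]},
  {"dp": [0,0,1.4],"gripper": 0,"rotation": [0,0,0]},
  {"dp": [0,0,2],"gripper": 0,"rotation": [0,0,0]},
])

```text
time: 12.5
tcp_pos: [0.5104, -0.0178, 0.0908]
tcp_rot: [0.5, 3.101, -0.0]
ft_force: [-3.1, -5.8, 10.1]
opening: 0.145
gripper_force: 60.3
```

Call:
carry_out([
  {"dp": [0,0,0.5],"gripper": 0,"rotation": [0,0,0]},
  {"dp": [0,0,0.5],"gripper": 0,"rotation": [0,0,0]},
])

```text
time: 12.75
tcp_pos: [0.5105, -0.0178, 0.0907]
tcp_rot: [0.501, 3.101, 0.0]
ft_force: [-3.0, -4.9, 10.2]
opening: 0.146
gripper_force: 60.5
```

Call:
carry_out([
  {"dp": [0,0,0.5],"gripper": 0,"rotation": [0,0,0]},
  {"dp": [0,0,1.0],"gripper": 0,"rotation": [0,0,0]},
  {"dp": [0,0,1.0],"gripper": 0,"rotation": [0,0,0]},
])

```text
time: 13.12
tcp_pos: [0.5107, -0.0178, 0.0902]
tcp_rot: [0.5, 3.101, 0.001]
ft_force: [-3.6, -5.7, 12.8]
opening: 0.147
gripper_force: 60.9
```

Call:
carry_out([
  {"dp": [0,0,0.5],"gripper": 0,"rotation": [0,0,0]},
  {"dp": [0,0,1.0],"gripper": 0,"rotation": [0,0,0]},
  {"dp": [0,0,1.0],"gripper": 0,"rotation": [0,0,0]},
  {"dp": [0,0,1.0],"gripper": 0,"rotation": [0,0,0]},
])

```text
time: 13.62
tcp_pos: [0.5109, -0.0179, 0.0899]
tcp_rot: [0.501, 3.101, 0.001]
ft_force: [-3.8, -5.1, 18.2]
opening: 0.15
gripper_force: 61.5
```

```bash
python3 - <<'E'
from h import *
s=robot.read_state();print(s["tcp_pos"],s["ft_force"],s["moment"],R.from_rotvec(s["tcp_rot"]).as_matrix().round(4).tolist())
p=robot.read_camera("wrist");x,y,z=s["tcp_pos"]
print(proj(p,[x,y,z+.0416]))
for r in robot.silhouettes(p,"post")[:1]:
    ys,xs=np.nonzero(r["region"]);print(r["box"],ys.max(),[(v,xs[ys==v].min(),xs[ys==v].max()) for v in (300,305,310,315)])
s=robot.read_state();print(s["tcp_pos"],s["ft_force"])
E
```

```text
[ 0.51089958 -0.01785712  0.08989395] [-3.82884277 -5.13174629 18.23986342] [-1.42026855  1.3424081  -0.04134335] [[-0.9492, 0.3147, 0.001], [0.3147, 0.9492, 0.0007], [-0.0007, 0.001, -1.0]]
[281.04216998 310.28794282]
[264.2, 225.9, 296.1, 323.4] 323 [(300, np.int64(264), np.int64(293)), (305, np.int64(263), np.int64(295)), (310, np.int64(263), np.int64(295)), (315, np.int64(265), np.int64(293))]
[ 0.51090283 -0.01788032  0.08990628] [-4.94877607 -4.83601772 18.22662478]
```

Call:
carry_out([
  {"dp": [0,0,-1.5],"gripper": 0,"rotation": [0,0,0]},
  {"dp": [0,0,-3],"gripper": 0,"rotation": [0,0,0]},
  {"dp": [0,0,-3],"gripper": 0,"rotation": [0,0,0]},
])

```text
time: 14.1
tcp_pos: [0.5103, -0.0177, 0.0909]
tcp_rot: [0.5, 3.101, -0.0]
ft_force: [-0.2, -5.2, 3.8]
opening: 0.143
gripper_force: 59.7
```

Call:
carry_out([
  {"dp": [0,0,0],"gripper": 30,"rotation": [0,0,0]},
  {"dp": [0,0,0],"gripper": 45,"rotation": [0,0,0]},
  {"dp": [0,0,0],"gripper": 45,"rotation": [0,0,0]},
  {"dp": [0,0,-20],"gripper": 45,"rotation": [0,0,0]},
  {"dp": [0,0,-52],"gripper": 45,"rotation": [0,0,0]},
  {"dp": [0,0,-52],"gripper": 0,"rotation": [0,0,0]},
  {"dp": [0,0,-52],"gripper": 0,"rotation": [0,0,0]},
  {"dp": [0,0,-52],"gripper": 0,"rotation": [0,0,0]},
])

```text
time: 15.1
tcp_pos: [0.5093, -0.0173, 0.1418]
tcp_rot: [-0.499, -3.1, 0.001]
ft_force: [0.1, 0.2, 0.1]
opening: -0.001
gripper_force: 0.0
```

```bash
python3 - <<'E'
from h import *
s=robot.read_state();print(s["tcp_pos"],s["ft_force"],s["opening"])
a=robot.read_camera("scene");b=robot.read_camera("side");p=robot.read_camera("wrist")
for n,c in (("sc",a),("si",b),("w",p)):
  print(n,proj(c,[.5103,-.0177,.1316]),proj(c,[.5103,-.0177,.06]))
  for r in robot.silhouettes(c,"post")[:1]:
    ys,xs=np.nonzero(r["region"]);print(r["confidence"],r["box"],xs[ys<ys.min()+4].mean(),xs[ys>ys.max()-5].mean())
E
```

```text
[ 0.50929676 -0.01726237  0.14175534] [0.06235855 0.18802682 0.06631624] -0.0012297049606737678
sc [258.35305869 180.81377173] [258.48375684 204.62274473]
0.65 [256.1, 179.1, 264.4, 208.7] 258.5 258.5
si [277.21370747 212.66629545] [278.05334468 230.23842028]
w [280.13807489 252.3117972 ] [279.7085898  210.03743616]
0.88 [265.5, 201.3, 292.8, 243.8] 278.9024390243902 278.21495327102804
```

Call:
carry_out([
  {"dp": [0,0,4],"gripper": 0,"rotation": [0,0,0]},
  {"dp": [0,0,8],"gripper": 0,"rotation": [0,0,0]},
  {"dp": [0,0,10],"gripper": 0,"rotation": [0,0,0]},
  {"dp": [0,0,10],"gripper": 0,"rotation": [0,0,0]},
])

```text
time: 15.9
tcp_pos: [0.5103, -0.0175, 0.1328]
tcp_rot: [0.5, 3.101, 0.0]
ft_force: [0.1, -0.5, 1.2]
opening: -0.002
gripper_force: 0.3
```

Call:
carry_out([
  {"dp": [0,0,1],"gripper": 0,"rotation": [0,0,0]},
  {"dp": [0,0,2],"gripper": 0,"rotation": [0,0,0]},
  {"dp": [0,0,2],"gripper": 0,"rotation": [0,0,0]},
])

```text
time: 16.27
tcp_pos: [0.5117, -0.0175, 0.1325]
tcp_rot: [0.5, 3.099, 0.002]
ft_force: [-2.1, -0.3, 9.2]
opening: 0.002
gripper_force: 4.7
```

Call:
carry_out([
  {"dp": [0,0,0.7],"gripper": 0,"rotation": [0,0,0]},
  {"dp": [0,0,1.2],"gripper": 0,"rotation": [0,0,0]},
  {"dp": [0,0,1.2],"gripper": 0,"rotation": [0,0,0]},
])

```text
time: 16.65
tcp_pos: [0.5125, -0.0174, 0.1323]
tcp_rot: [0.5, 3.097, 0.003]
ft_force: [-1.7, 0.2, 14.1]
opening: -0.004
gripper_force: 7.2
```

Call:
carry_out([
  {"dp": [0,0,0.7],"gripper": 0,"rotation": [0,0,0]},
  {"dp": [0,0,0.7],"gripper": 0,"rotation": [0,0,0]},
])

```text
time: 16.9
tcp_pos: [0.513, -0.0172, 0.132]
tcp_rot: [0.499, 3.096, 0.004]
ft_force: [-1.6, 1.0, 16.8]
opening: -0.0
gripper_force: 8.0
```

The post does not yield at about 17 N and its top is at z ≈ 0.132, so it is home. Now I retreat and go to the blue spool.

Call:
carry_out([
  {"dp": [0,0,-20],"gripper": 0,"rotation": [0,0,0]},
  {"dp": [0,0,-70],"gripper": 85,"rotation": [0,0,0]},
  {"dp": [-30,-37,-95],"gripper": 85,"rotation": [0,0,0]},
  {"dp": [-65,-78,-95],"gripper": 85,"rotation": [0,0,0]},
  {"dp": [-100,-120,-95],"gripper": 85,"rotation": [0,0,0]},
  {"dp": [-123,-151,-95],"gripper": 85,"rotation": [0,0,0]},
  {"dp": [-123,-151,-95],"gripper": 85,"rotation": [0,0,0]},
  {"dp": [-123,-151,-95],"gripper": 85,"rotation": [0,0,0]},
])

```text
time: 17.9
tcp_pos: [0.5792, -0.1985, 0.2233]
tcp_rot: [-0.499, -3.101, -0.002]
ft_force: [0.2, 1.2, 0.1]
opening: 0.854
gripper_force: 0.0
```

```bash
python3 - <<'E'
from h import *
a=robot.read_camera("scene");b=robot.read_camera("side");p=robot.read_camera("wrist");s=robot.read_state();print(s["tcp_pos"],s["opening"],s["joint_pos"])
for u,v in (((162,265.6),(358.9,298.9)),((162,265.6),(325,321.4)),((182,212.4),(278.9,294.3)),((140.8,241.6),(325,321.4))): print(atz(a,u,.04)[:2].round(3),atz(b,v,.04)[:2].round(3))
for q in ("spool",):
  for r in robot.silhouettes(p,q)[:6]:
    m=r["region"];col=p["color"][m].mean(0).round();ys,xs=np.nonzero(m);print(r["confidence"],r["box"],col,ys.mean(),xs.mean())
print(proj(p,[.584,-.1995,.04]))
im=p["color"].astype(int);blue=((im[...,0]>im[...,2]+50)).astype(np.uint8);n,l,st,c=cv2.connectedComponentsWithStats(blue)
for i in range(1,n):
  if st[i,4]>200: print("blue",st[i],c[i])
cv2.imwrite("pics/w8.png",p["color"])
E
```

```text
[ 0.57952718 -0.19758376  0.22372718] 0.8479706105200014 [-0.14137886  0.3765568   0.52703971  1.65122426 -0.20354714  1.169223
  1.6888161 ]
[ 0.682 -0.265] [ 0.678 -0.271]
[ 0.682 -0.265] [ 0.579 -0.32 ]
[ 0.481 -0.214] [ 0.48  -0.219]
[ 0.586 -0.314] [ 0.579 -0.32 ]
0.95 [229.0, 240.2, 272.8, 285.7] [ 76. 190. 216.] 261.1924342105263 249.93366228070175
0.9 [157.6, 181.0, 211.0, 228.0] [ 79. 197. 223.] 203.98974609375 184.75390625
0.65 [204.2, 66.3, 260.9, 119.7] [ 84. 206. 230.] 93.74765917602996 231.50374531835206
0.56 [255.4, 154.0, 300.9, 205.3] [163.  82.  41.] 179.05957446808512 277.0037234042553
[278.71333503 182.78749639]
blue [ 253  153   49   52 1859] [276.88111888 178.80903712]
```

View pics/w8.png

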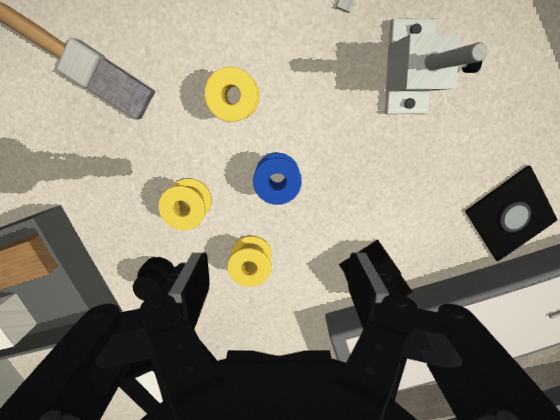

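The blue spool's top hole is at (277.5,180), free of its neighbours along the finger line. The post stands in the holder with its top at (480,50).

```bash
python3 - <<'E'
from h import *
p=robot.read_camera("wrist");s=robot.read_state()
t=atz(p,(278.3,180),.04);print(s["tcp_pos"],t,rel([t[0],t[1],.10]))
E
```

```text
[ 0.57953024 -0.19806643  0.22390679] [ 0.58099024 -0.19928052  0.04      ] [ -1.8  -0.8 123.9]
```

Call:
carry_out([
  {"dp": [-1.8,-0.8,50],"gripper": 88,"rotation": [0,0,0]},
  {"dp": [-1.8,-0.8,105],"gripper": 88,"rotation": [0,0,0]},
  {"dp": [-1.8,-0.8,150],"gripper": 88,"rotation": [0,0,0]},
  {"dp": [-1.8,-0.8,150],"gripper": 88,"rotation": [0,0,0]},
  {"dp": [-1.8,-0.8,150],"gripper": 88,"rotation": [0,0,0]},
])

```text
time: 18.77
tcp_pos: [0.5823, -0.2011, 0.0758]
tcp_rot: [0.499, 3.099, -0.0]
ft_force: [1.0, -0.5, 0.7]
opening: 0.879
gripper_force: 0.0
```

```bash
python3 - <<'E'
from h import *
p=robot.read_camera("wrist");s=robot.read_state();print(s["tcp_pos"],s["tcp_rot"])
x,y,_=s["tcp_pos"]
print("pred top centre under tcp",proj(p,[x,y,.04]),"rim",[proj(p,[x+.028*np.cos(t),y+.028*np.sin(t),.04]).round(1).tolist() for t in np.arange(4)*np.pi/2+.32])
im=p["color"].astype(int);blue=((im[...,0]>im[...,2]+40)&(im[...,0]>60)).astype(np.uint8);n,l,st,c=cv2.connectedComponentsWithStats(blue)
i=1+np.argmax(st[1:,4]);print(st[i],c[i])
# fit: top flange lower outline
m=l==i;ys,xs=np.nonzero(m)
for v in range(ys.min(),ys.max()+1,5): print(v,xs[ys==v].min(),xs[ys==v].max(),m[v].sum())
# hole = non-blue inside
inv=(~m).astype(np.uint8);n2,l2,s2,c2=cv2.connectedComponentsWithStats(inv)
for j in range(1,n2):
  if 50<s2[j,4]<20000: print("hole",s2[j],c2[j])
E
```

```text
[ 0.58277136 -0.20138322  0.07638554] [ 4.99043919e-01  3.09730912e+00 -5.62388112e-04]
pred top centre under tcp [279.78848746 233.27487785] rim [[304.2, 263.3], [315.0, 209.4], [253.4, 200.8], [246.5, 255.8]]
[ 239  178   83   90 5791] [279.9602832  223.83508893]
178 276 284 9
183 261 299 39
188 255 305 51
193 250 310 61
198 248 312 65
203 246 314 69
208 245 315 71
213 243 317 75
218 241 319 70
223 239 321 71
228 239 321 83
233 239 321 83
238 240 320 81
243 242 318 77
248 244 316 73
253 248 312 65
258 252 308 57
263 260 301 42
hole [271 218  19   6  89] [279.74157303 220.59550562]
```

Call:
carry_out([
  {"dp": [1.5,0.5,30],"gripper": 88,"rotation": [0,0,0]},
  {"dp": [1.5,0.5,55],"gripper": 88,"rotation": [0,0,0]},
  {"dp": [1.5,0.5,63],"gripper": 88,"rotation": [0,0,0]},
  {"dp": [1.5,0.5,63],"gripper": 80,"rotation": [0,0,0]},
  {"dp": [1.5,0.5,63],"gripper": 72,"rotation": [0,0,0]},
  {"dp": [1.5,0.5,63],"gripper": 60,"rotation": [0,0,0]},
  {"dp": [1.5,0.5,63],"gripper": 50,"rotation": [0,0,0]},
  {"dp": [1.5,0.5,63],"gripper": 50,"rotation": [0,0,0]},
])

```text
time: 19.82
tcp_pos: [0.5809, -0.2003, 0.0129]
tcp_rot: [0.499, 3.099, 0.0]
ft_force: [-1.7, 0.8, 6.6]
opening: 0.622
gripper_force: 61.4
```

Call:
carry_out([
  {"dp": [0,0,-8],"gripper": 40,"rotation": [0,0,0]},
  {"dp": [0,0,-30],"gripper": 40,"rotation": [0,0,0]},
  {"dp": [0,0,-75],"gripper": 40,"rotation": [0,0,0]},
  {"dp": [0,0,-125],"gripper": 40,"rotation": [0,0,0]},
  {"dp": [0,0,-165],"gripper": 40,"rotation": [0,0,0]},
  {"dp": [0,0,-165],"gripper": 40,"rotation": [0,0,0]},
  {"dp": [0,0,-165],"gripper": 40,"rotation": [0,0,0]},
])

```text
time: 20.7
tcp_pos: [0.5791, -0.1995, 0.1755]
tcp_rot: [-0.5, -3.101, -0.001]
ft_force: [-0.1, -0.0, -1.5]
opening: 0.62
gripper_force: 62.9
```

```bash
cat >> h.py <<'E'
def blue(p):
    im=p["color"].astype(int);b=((im[...,0]>im[...,2]+40)&(im[...,0]>60)).astype(np.uint8);n,l,st,c=cv2.connectedComponentsWithStats(b)
    out=[]
    for i in range(1,n):
        if st[i,4]>150: out.append((st[i].tolist(),l==i))
    return out
E
python3 - <<'E'
from h import *
p=robot.read_camera("wrist");s=robot.read_state();print(s["tcp_pos"],s["ft_force"],s["opening"],s["gripper_force"])
x,y,z=s["tcp_pos"];c=np.array([x,y,z-.0129])
for st,m in blue(p):
  print(st);ys,xs=np.nonzero(m)
  if st[4]>3000:
    for v in range(ys.min(),ys.max()+1,8): print(v,xs[ys==v].min(),xs[ys==v].max(),m[v].sum())
def rim(h): return np.array([proj(p,c+[.028*np.cos(t),.028*np.sin(t),h]) for t in np.linspace(0,6.28,60)])
for h in (.04,0): r=rim(h);print(h,r.min(0),r.max(0),proj(p,c+[0,0,h]))
print("mouth",proj(p,[.5103,-.0177,.06]),"posttop",proj(p,[.5103,-.0177,.132]))
E
```

```text
[ 0.57871093 -0.19931402  0.17471154] [ 0.16850367  1.24552207 -1.95973353] 0.6195527335551908 62.94084324297728
[220, 208, 117, 131, 11905]
208 276 282 7
216 251 306 56
224 242 315 74
232 236 321 86
240 232 324 93
248 231 325 95
256 231 326 96
264 225 331 107
272 222 335 114
280 220 336 117
288 221 336 116
296 222 335 114
304 223 334 112
312 227 330 104
320 234 323 90
328 244 313 70
336 263 294 32
0.04 [219.77853268 231.91501825] [341.68555714 335.84876368] [280.75112181 287.68718443]
0 [232.39017828 202.32203756] [328.03205709 288.35414362] [280.21968932 247.65174159]
mouth [464.64891124  53.5430907 ] posttop [533.69531652  36.63236718]
```

The spool is held. The picture shows its lower end about 3° towards tool −x. I carry it beside the post, levelling it a little on the way.

Call:
carry_out([
  {"dp": [25,20,0],"gripper": 40,"rotation": [0,0.05,0]},
  {"dp": [60,47,0],"gripper": 40,"rotation": [0,0.05,0]},
  {"dp": [95,74,0],"gripper": 40,"rotation": [0,0.05,0]},
  {"dp": [115,90,0],"gripper": 40,"rotation": [0,0.05,0]},
  {"dp": [122,96,0],"gripper": 40,"rotation": [0,0.05,0]},
  {"dp": [122,96,0],"gripper": 40,"rotation": [0,0.05,0]},
  {"dp": [122,96,0],"gripper": 40,"rotation": [0,0.05,0]},
  {"dp": [122,96,0],"gripper": 40,"rotation": [0,0.05,0]},
])

```text
time: 21.75
tcp_pos: [0.4944, -0.0715, 0.1758]
tcp_rot: [-0.495, -3.053, -0.011]
ft_force: [0.4, -0.9, -0.1]
opening: 0.622
gripper_force: 62.9
```

```bash
cat >> h.py <<'E'
from scipy.optimize import least_squares
def fitspool(p,m,full=False):
    """fit spool base centre (tool x,y offset mm) & tilt about tool y and x from the silhouette outline: rows far edge + near edge"""
    s=robot.read_state();M=R.from_rotvec(s["tcp_rot"]).as_matrix();o=np.array(s["tcp_pos"])
    ys,xs=np.nonzero(m)
    t=np.linspace(0,2*np.pi,181)
    def rims(q):
        A=R.from_rotvec([q[3],q[2],0]).as_matrix();r=[]
        for h in (0,.005,.035,.04):
            P=np.c_[.028*np.cos(t),.028*np.sin(t),np.full_like(t,.0129-h)]@A.T+[q[0],q[1],0]
            r.append(np.array([proj(p,o+M@v) for v in P]))
        return r
    obs_top=ys.min();obs_bot=ys.max()
    far=[(v,xs[ys==v].min(),xs[ys==v].max()) for v in range(ys.min()+4,ys.min()+40,4)]
    near=[(v,xs[ys==v].min(),xs[ys==v].max()) for v in range(ys.max()-14,ys.max()-3,2)]
    def dist(poly,pt): return cv2.pointPolygonTest(poly.astype(np.float32).reshape(-1,1,2),(float(pt[0]),float(pt[1])),True)
    def f(q):
        r=rims(q);e=[]
        for v,a,b in far: e+=[max(dist(r[0],(a-.5,v)),dist(r[1],(a-.5,v))),max(dist(r[0],(b+.5,v)),dist(r[1],(b+.5,v)))]
        for v,a,b in near: e+=[max(dist(r[3],(a-.5,v)),dist(r[2],(a-.5,v))),max(dist(r[3],(b+.5,v)),dist(r[2],(b+.5,v)))]
        return e
    z=least_squares(f,[0,0,0,0],x_scale=[.001,.001,.02,.02],diff_step=1e-2)
    return z.x,np.sqrt(np.mean(z.fun**2))
E
python3 - <<'E'
from h import *
p=robot.read_camera("wrist");s=robot.read_state();print(s["tcp_pos"],s["ft_force"],R.from_rotvec(s["tcp_rot"]).as_matrix().round(3).tolist())
cv2.imwrite("pics/w9.png",p["color"])
b=max(blue(p),key=lambda k:k[0][4]);print(b[0]);print(fitspool(p,b[1]))
ys,xs=np.nonzero(b[1])
print([(v,xs[ys==v].min(),xs[ys==v].max()) for v in range(ys.min(),ys.max()+1,10)])
print("pred posttop",proj(p,[.5103,-.0177,.132]),proj(p,[.5103,-.0177,.06]))
for r in robot.silhouettes(p,"post")[:2]:
    y2,x2=np.nonzero(r["region"]);print(r["confidence"],r["box"]);print([(v,x2[y2==v].min(),x2[y2==v].max()) for v in range(y2.min(),y2.max()+1,3)])
E
```

```text
[ 0.49432967 -0.07128627  0.17583147] [ 1.01479333 -0.84820092 -0.67350702] [[-0.948, 0.316, -0.047], [0.315, 0.949, 0.015], [0.05, -0.0, -0.999]]
[220, 208, 117, 131, 11916]
(array([-0.00142998, -0.00124385, -0.1538978 , -0.00204891]), np.float64(0.36965720865811813))
[(208, np.int64(276), np.int64(281)), (218, np.int64(248), np.int64(310)), (228, np.int64(238), np.int64(319)), (238, np.int64(233), np.int64(323)), (248, np.int64(231), np.int64(325)), (258, np.int64(228), np.int64(328)), (268, np.int64(223), np.int64(333)), (278, np.int64(220), np.int64(336)), (288, np.int64(221), np.int64(336)), (298, np.int64(222), np.int64(335)), (308, np.int64(225), np.int64(332)), (318, np.int64(232), np.int64(325)), (328, np.int64(244), np.int64(313)), (338, np.int64(270), np.int64(287))]
pred posttop [361.76831225 228.06913834] [340.69922812 200.39017887]
0.88 [333.8, 194.8, 372.6, 237.7]
[(193, np.int64(339), np.int64(339)), (196, np.int64(335), np.int64(344)), (199, np.int64(333), np.int64(346)), (202, np.int64(333), np.int64(349)), (205, np.int64(334), np.int64(352)), (208, np.int64(335), np.int64(354)), (211, np.int64(337), np.int64(356)), (214, np.int64(339), np.int64(359)), (217, np.int64(341), np.int64(362)), (220, np.int64(343), np.int64(364)), (223, np.int64(345), np.int64(367)), (226, np.int64(346), np.int64(368)), (229, np.int64(348), np.int64(368)), (232, np.int64(350), np.int64(367)), (235, np.int64(351), np.int64(366)), (238, np.int64(355), np.int64(361))]
```

```bash
sed -i 's/np.full_like(t,.0129-h)\]@A.T+\[q\[0\],q\[1\],0\]/np.full_like(t,.0129-h)]@A.T+[q[0],q[1],q[4]]/; s/least_squares(f,\[0,0,0,0\],x_scale=\[.001,.001,.02,.02\]/least_squares(f,[0,0,0,0,0],x_scale=[.001,.001,.02,.02,.001]/' h.py
python3 - <<'E'
from h import *
p=robot.read_camera("wrist")
b=max(blue(p),key=lambda k:k[0][4]);q,e=fitspool(p,b[1]);print(q,e)
s=robot.read_state();o=np.array(s["tcp_pos"]);M=R.from_rotvec(s["tcp_rot"]).as_matrix()
ax=M@R.from_rotvec([q[3],q[2],0]).apply([0,0,-1]);base=o+M@(R.from_rotvec([q[3],q[2],0]).apply([0,0,.0129])+[q[0],q[1],q[4]])
print("axis",ax,"base",base)
# same outline in other views vs. prediction
t=np.linspace(0,2*np.pi,60)
for n in ("scene","side"):
    c=robot.read_camera(n);print(n,[k[0] for k in blue(c)])
    for lab,a_,b_ in (("fit",ax,base),("upright",np.array([0,0,1.]),o+[0,0,-.0129]),):
        e1=np.cross(a_,[1,0,0]);e1/=np.linalg.norm(e1);e2=np.cross(a_,e1)
        P=np.array([proj(c,b_+a_*h+.028*(np.cos(u)*e1+np.sin(u)*e2)) for h in (0,.04) for u in t]);print(lab,P.min(0),P.max(0),P[:60].mean(0),P[60:].mean(0))
    for st,m in blue(c):
        ys,xs=np.nonzero(m)
        if st[4]<2000: print(st,[(int(v),int(xs[ys==v].min()),int(xs[ys==v].max())) for v in range(ys.min(),ys.max()+1,2)])
E
```

```text
[-0.00039424 -0.0012422  -0.2091075  -0.00152921 -0.00168504] 0.3460146288296401
axis [-0.15092182  0.04870709  0.98734504] base [ 0.49621782 -0.07288362  0.16478083]
scene [[93, 0, 72, 43, 2786], [0, 9, 17, 39, 464], [0, 84, 29, 42, 950], [225, 150, 22, 25, 421], [374, 167, 29, 26, 560]]
fit [223.73377599 149.50142387] [246.76161805 172.36308948] [235.48910453 168.45549861] [235.44811302 152.9984125 ]
upright [223.95352454 149.04517234] [247.31402857 174.19031554] [236.19384048 168.65388549] [235.68800144 154.23189651]
[0, 9, 17, 39, 464] [(9, 0, 9), (11, 0, 10), (13, 0, 11), (15, 0, 11), (17, 0, 12), (19, 0, 12), (21, 0, 12), (23, 0, 13), (25, 0, 13), (27, 0, 14), (29, 0, 14), (31, 0, 15), (33, 0, 16), (35, 0, 15), (37, 0, 12), (39, 0, 10), (41, 0, 7), (43, 0, 5), (45, 0, 3), (47, 0, 1)]
[0, 84, 29, 42, 950] [(84, 12, 23), (86, 0, 23), (88, 0, 24), (90, 0, 24), (92, 0, 25), (94, 0, 25), (96, 0, 26), (98, 0, 26), (100, 0, 27), (102, 0, 27), (104, 0, 28), (106, 0, 28), (108, 1, 27), (110, 2, 25), (112, 2, 24), (114, 3, 22), (116, 3, 21), (118, 4, 20), (120, 5, 19), (122, 5, 18), (124
[... 568 characters left out ...]
9405568 201.07068376] [285.40914525 227.68971744] [274.74180406 219.63362755] [271.69661409 208.77715305]
upright [262.26422664 201.16818429] [284.70276518 227.78164668] [273.87301049 219.67147919] [273.27611003 208.91866478]
[213, 140, 25, 26, 497] [(140, 223, 229), (142, 217, 233), (144, 215, 235), (146, 213, 236), (148, 213, 236), (150, 213, 234), (152, 214, 234), (154, 216, 236), (156, 215, 237), (158, 214, 237), (160, 215, 236), (162, 216, 234), (164, 218, 231)]
[265, 204, 21, 24, 156] [(204, 281, 281), (206, 280, 284), (208, 279, 285), (210, 279, 285), (212, 279, 285), (214, 278, 284), (216, 278, 283), (218, 265, 284), (220, 265, 285), (222, 266, 284), (224, 267, 282), (226, 270, 280)]
```

```bash
python3 - <<'E'
from h import *
p=robot.read_camera("wrist");s=robot.read_state();o=np.array(s["tcp_pos"]);M=R.from_rotvec(s["tcp_rot"]).as_matrix()
t=np.linspace(0,2*np.pi,120)
def ell(c,r): 
    P=np.array([proj(p,[c[0]+r*np.cos(u),c[1]+r*np.sin(u),c[2]]) for u in t]);return np.r_[P.min(0),P.max(0)]
zb=o[2]-.0129
# spool base: left 231, right 326 far 207.5
f=lambda q: (ell([q[0],q[1],zb],.028)-[230.8,207.5,325.7,0])[:3]
b=least_squares(f,o[:2]).x
g=lambda q: (ell([q[0],q[1],.132],.007)-[0,0,368.6,239.2])[2:]
a=least_squares(g,[.5103,-.0177]).x
print("base",b,f(b),"post",a,g(a),ell([*a,.132],.007))
print("tool offset of base from TCP mm",M.T@np.r_[b-o[:2],0]*1e3,"post vs TCP grip pos",a-[.5103,-.0177])
d=np.r_[a-b,0];print("world delta",d,"tool dp",M.T@d*1e3, "per mm down",M.T@[0,0,-1])
# mid check with post foot at mouth
print(M.T@(np.r_[np.array([.5103,-.0177])-o[:2],0])*1e3)
E
```

```text
base [ 0.49581093 -0.07239826] [-0.30563636  0.02790788  0.3054644 ] post [ 0.51041777 -0.01927516] [ 0.00000000e+00 -5.68434189e-14] [348.32347539 220.07010426 368.6        239.2       ]
tool offset of base from TCP mm [-2.22010715 -1.23443686 -0.11111341] post vs TCP grip pos [ 0.00011777 -0.00157516]
world delta [0.01460684 0.0531231  0.        ] tool dp [ 2.84431812 55.02101405  0.14624527] per mm down [-4.99457721e-02 -7.27190769e-05  9.98751928e-01]
[ 1.2308014  55.24470029  0.06557251]
```

Call:
carry_out([
  {"dp": [2.5,30,0],"gripper": 40,"rotation": [0,0,0]},
  {"dp": [2.5,50,0],"gripper": 40,"rotation": [0,0,0]},
  {"dp": [2.5,55,0],"gripper": 40,"rotation": [0,0,0]},
  {"dp": [2.5,55,0],"gripper": 40,"rotation": [0,0,0]},
  {"dp": [1.5,55,20],"gripper": 40,"rotation": [0,0,0]},
  {"dp": [1.3,55,25],"gripper": 40,"rotation": [0,0,0]},
  {"dp": [1.3,55,25],"gripper": 40,"rotation": [0,0,0]},
])

```text
time: 22.92
tcp_pos: [0.5086, -0.0181, 0.1509]
tcp_rot: [-0.494, -3.052, -0.012]
ft_force: [-0.9, -0.6, -1.1]
opening: 0.617
gripper_force: 62.9
```

```bash
python3 - <<'E'
from h import *
p=robot.read_camera("wrist");b=robot.read_camera("side");a=robot.read_camera("scene");s=robot.read_state();print(s["tcp_pos"],s["ft_force"])
for n,c in (("w",p),("si",b),("sc",a)):
  for r in robot.silhouettes(c,"post")[:2]:
    y2,x2=np.nonzero(r["region"]);print(n,r["confidence"],r["box"]);print([(v,x2[y2==v].min(),x2[y2==v].max()) for v in range(y2.min(),y2.max()+1,3)][:12])
for n,c in (("si",b),("sc",a)):
  for st,m in blue(c):
    if 200<st[0]<300: ys,xs=np.nonzero(m);print(n,st,[(int(v),int(xs[ys==v].min()),int(xs[ys==v].max())) for v in range(ys.min(),ys.max()+1,2)])
# scan for non-blue inside blue in wrist (through the hole)
m=max(blue(p),key=lambda k:k[0][4])[1].astype(np.uint8)
n,l,st,c=cv2.connectedComponentsWithStats(1-m)
for j in range(1,n):
  if 30<st[j,4]<20000: print("hole",st[j],c[j],p["color"][l==j].mean(0))
E
```

```text
[ 0.50933711 -0.01764838  0.15160241] [-0.54584422  0.10064426 -0.67104647]
w 0.59 [276.3, 201.5, 284.4, 205.2]
[(204, np.int64(279), np.int64(281))]
w 0.56 [457.7, 77.8, 560.0, 212.5]
[(79, np.int64(521), np.int64(533)), (82, np.int64(508), np.int64(535)), (85, np.int64(500), np.int64(536)), (88, np.int64(494), np.int64(537)), (91, np.int64(489), np.int64(538)), (94, np.int64(484), np.int64(540)), (97, np.int64(481), np.int64(541)), (100, np.int64(477), np.int64(543)), (103, np.int64(472), np.int64(544)), (106, np.int64(468), np.int64(546)), (109, np.int64(464), np.int64(547)), (112, np.int64(460), np.int64(548))]
si 0.53 [277.4, 222.3, 281.2, 233.4]
[(221, np.int64(278), np.int64(280)), (224, np.int64(278), np.int64(281)), (227, np.int64(277), np.int64(281)), (230, np.int64(278), np.int64(281))]
si 0.32 [359.2, 336.4, 377.6, 362.2]
[(338, np.int64(365), np.int64(370)), (341, np.int64(361), np.int64(374)), (344, np.int64(359), np.int64(376)), (347, np.int64(358), np.int64(376)), (350, np.int64(357), np.int64(377)), (353, np.int64(357), np.int64(376)), (356, np.int64(358), np.int64(376)), (359, np.int64(360), np.int64(374))]
sc 0.52 [257.7, 186.6, 265.0, 209.6]
[(186, np.int64(257), np.int64(260)), (189, np.int64(256), np.int64(261)), (192, np.int64(256), np.int64(261)), (195, np.int64(256), np.int64(261)), (198, np.int64(256), np.int64(261)), (201, np.int64(256), np.int64(261)), (204, np.int64(256), np.int64(261))]
si [213, 140, 25, 26, 494] [(140, 223, 229), (142, 217, 233), (144, 215, 235), (146, 213, 236), (148, 213, 236), (150, 213, 234), (152, 214, 234), (154, 216, 236), (156, 215, 237), (158, 214, 237), (160, 214, 236), (162, 216, 234), (164, 218, 231)]
sc [248, 161, 22, 24, 408] [(161, 254, 264), (163, 249, 267), (165, 248, 267), (167, 248, 267), (169, 249, 267), (171, 252, 265), (173, 252, 264), (175, 250, 268), (177, 249, 269), (179, 249, 268), (181, 250, 267), (183, 253, 264)]
```

Call:
carry_out([
  {"dp": [-0.2,0,4],"gripper": 40,"rotation": [0,0,0]},
  {"dp": [-0.4,0,8],"gripper": 40,"rotation": [0,0,0]},
  {"dp": [-0.6,0,11],"gripper": 40,"rotation": [0,0,0]},
  {"dp": [-0.6,0,11],"gripper": 40,"rotation": [0,0,0]},
])

```text
time: 23.72
tcp_pos: [0.5086, -0.0174, 0.1396]
tcp_rot: [-0.492, -3.052, -0.012]
ft_force: [-0.5, 0.0, 1.5]
opening: 0.619
gripper_force: 62.9
```

Call:
carry_out([
  {"dp": [-0.1,0,2],"gripper": 40,"rotation": [0,0,0]},
  {"dp": [-0.2,0,4],"gripper": 40,"rotation": [0,0,0]},
  {"dp": [-0.2,0,4],"gripper": 40,"rotation": [0,0,0]},
])

```text
time: 24.1
tcp_pos: [0.5088, -0.0174, 0.1358]
tcp_rot: [-0.492, -3.052, -0.012]
ft_force: [-0.1, -0.3, -0.4]
opening: 0.617
gripper_force: 62.9
```

No contact: the post has entered the hole (spool base at about 0.123, below the post's top). I continue down.

Call:
carry_out([
  {"dp": [-0.2,0,5],"gripper": 40,"rotation": [0,0,0]},
  {"dp": [-0.5,0,10],"gripper": 40,"rotation": [0,0,0]},
  {"dp": [-0.7,0,15],"gripper": 40,"rotation": [0,0,0]},
  {"dp": [-1,0,20],"gripper": 40,"rotation": [0,0,0]},
  {"dp": [-1,0,20],"gripper": 40,"rotation": [0,0,0]},
])

```text
time: 24.72
tcp_pos: [0.5086, -0.0174, 0.1154]
tcp_rot: [-0.492, -3.052, -0.012]
ft_force: [0.2, 0.8, -1.1]
opening: 0.619
gripper_force: 62.9
```

```bash
python3 - <<'E'
from h import *
p=robot.read_camera("wrist");s=robot.read_state();print(s["tcp_pos"],s["ft_force"],s["moment"])
for r in robot.silhouettes(p,"post")[:2]:
    y2,x2=np.nonzero(r["region"]);print(r["confidence"],r["box"]);print([(v,x2[y2==v].min(),x2[y2==v].max()) for v in range(y2.min(),y2.max()+1,3)][:14])
m=max(blue(p),key=lambda k:k[0][4])[1]
for v in (240,255,270,280,290,300,310,320): xs=np.nonzero(m[v])[0];gap=[(int(xs[i]),int(xs[i+1])) for i in np.nonzero(np.diff(xs)>3)[0]];print(v,xs.min(),xs.max(),gap)
a=robot.read_camera("scene")
for st,mm in blue(a):
    if 200<st[0]<300: print(st)
E
```

```text
[ 0.50880253 -0.01738022  0.11572578] [-0.55210581 -0.40329979 -1.04415255] [-0.03131936 -0.03969651  0.05347224]
0.72 [263.3, 274.6, 294.5, 290.6]
[(273, np.int64(272), np.int64(282)), (276, np.int64(266), np.int64(291)), (279, np.int64(265), np.int64(292)), (282, np.int64(266), np.int64(292)), (285, np.int64(267), np.int64(291)), (288, np.int64(269), np.int64(288)), (291, np.int64(273), np.int64(285))]
240 232 324 []
255 231 326 []
270 223 334 []
280 220 336 [(264, 293)]
290 221 336 [(269, 288)]
300 222 335 []
310 226 331 []
320 234 323 []
[248, 173, 22, 24, 404]
```

The wrist picture shows the post's top inside the spool's hole at (278,283), centred sideways. I go further down.

Call:
carry_out([
  {"dp": [-0.4,0,8],"gripper": 40,"rotation": [0,0,0]},
  {"dp": [-0.8,0,16],"gripper": 40,"rotation": [0,0,0]},
  {"dp": [-1.2,0,24],"gripper": 40,"rotation": [0,0,0]},
  {"dp": [-1.6,0,32],"gripper": 40,"rotation": [0,0,0]},
  {"dp": [-1.8,0,36],"gripper": 40,"rotation": [0,0,0]},
  {"dp": [-1.8,0,36],"gripper": 40,"rotation": [0,0,0]},
])

```text
time: 25.62
tcp_pos: [0.5087, -0.0174, 0.0795]
tcp_rot: [-0.492, -3.052, -0.012]
ft_force: [-0.4, 0.1, -0.1]
opening: 0.62
gripper_force: 62.9
```

```bash
python3 - <<'E'
from h import *
p=robot.read_camera("wrist");s=robot.read_state();print(s["tcp_pos"],s["ft_force"],s["moment"])
for r in robot.silhouettes(p,"post")[:1]:
    y2,x2=np.nonzero(r["region"]);print(r["confidence"],r["box"])
m=max(blue(p),key=lambda k:k[0][4])[1];ys,xs=np.nonzero(m);print(xs.min(),xs.max(),ys.min(),ys.max())
c=np.array([.5103,-.0177,.132]);print(proj(p,c))
E
```

```text
[ 0.50895527 -0.01739305  0.07984509] [-0.00481746 -0.62703328 -0.70186784] [-0.02478694 -0.01771948  0.02073427]
0.71 [262.0, 271.7, 300.1, 342.6]
220 336 208 336
[281.66797203 326.89609697]
```

Base at about 0.067. I lower the last 7 mm slowly.

Call:
carry_out([
  {"dp": [-0.1,0,2],"gripper": 40,"rotation": [0,0,0]},
  {"dp": [-0.2,0,4],"gripper": 40,"rotation": [0,0,0]},
  {"dp": [-0.3,0,5.5],"gripper": 40,"rotation": [0,0,0]},
  {"dp": [-0.3,0,5.5],"gripper": 40,"rotation": [0,0,0]},
])

```text
time: 26.22
tcp_pos: [0.5089, -0.0173, 0.0743]
tcp_rot: [-0.492, -3.053, -0.013]
ft_force: [-0.7, -0.2, 0.3]
opening: 0.623
gripper_force: 63.0
```

Call:
carry_out([
  {"dp": [0,0,0.7],"gripper": 40,"rotation": [0,0,0]},
  {"dp": [-0.1,0,1.3],"gripper": 40,"rotation": [0,0,0]},
  {"dp": [-0.1,0,1.3],"gripper": 40,"rotation": [0,0,0]},
])

```text
time: 26.6
tcp_pos: [0.5086, -0.0172, 0.0739]
tcp_rot: [-0.492, -3.052, -0.014]
ft_force: [-4.2, 0.8, 8.7]
opening: 0.619
gripper_force: 63.6
```

Call:
carry_out([
  {"dp": [0,0,-0.6],"gripper": 40,"rotation": [0,0,0]},
  {"dp": [0,0,-0.6],"gripper": 70,"rotation": [0,0,0]},
  {"dp": [0,0,-0.6],"gripper": 80,"rotation": [0,0,0]},
  {"dp": [0,0,-0.6],"gripper": 95,"rotation": [0,0,0]},
  {"dp": [0,0,-0.6],"gripper": 95,"rotation": [0,0,0]},
])

```text
time: 27.22
tcp_pos: [0.5091, -0.0174, 0.0736]
tcp_rot: [-0.492, -3.053, -0.012]
ft_force: [-0.8, -0.1, 0.5]
opening: 0.948
gripper_force: 0.0
```

```bash
python3 - <<'E'
from h import *
p=robot.read_camera("wrist");s=robot.read_state();print(s["tcp_pos"],s["ft_force"],s["opening"])
for st,m in blue(p): print(st)
x,y,z=s["tcp_pos"];t=np.linspace(0,6.28,90)
for h in (.06,.10):
    P=np.array([proj(p,[.5104+.028*np.cos(u),-.0177+.028*np.sin(u),h]) for u in t]);print(h,P.min(0),P.max(0))
E
```

```text
[ 0.50901234 -0.01741462  0.0735998 ] [0.04389328 0.10910711 0.38961644] 0.9517609132338318
[220, 207, 118, 127, 9660]
0.06 [232.78895049 205.86910799] [328.04337784 293.22371523]
0.1 [220.0482266 231.8702359] [341.90972088 338.89666434]
```

Call:
carry_out([
  {"dp": [0.7,0,-15],"gripper": 95,"rotation": [0,0,0]},
  {"dp": [2,0,-40],"gripper": 95,"rotation": [0,0,0]},
  {"dp": [4,0,-80],"gripper": 95,"rotation": [0,0,0]},
  {"dp": [6.5,0,-130],"gripper": 95,"rotation": [0,0,0]},
  {"dp": [6.5,0,-130],"gripper": 95,"rotation": [0,0,0]},
  {"dp": [6.5,0,-130],"gripper": 95,"rotation": [0,0,0]},
])

```text
time: 28.02
tcp_pos: [0.5088, -0.0173, 0.2042]
tcp_rot: [-0.492, -3.053, -0.013]
ft_force: [-0.2, 0.1, -1.4]
opening: 0.952
gripper_force: 0.0
```

```bash
python3 - <<'E'
from h import *
s=robot.read_state();print(s["time"],s["tcp_pos"],s["ft_force"])
t=np.linspace(0,6.28,90)
for n in ("wrist","scene","side"):
    p=robot.read_camera(n)
    print(n,[st for st,m in blue(p) if 200<st[0]<320 and st[1]>150])
    for h in (.06,.10):
        P=np.array([proj(p,[.5104+.028*np.cos(u),-.0177+.028*np.sin(u),h]) for u in t]);print(h,P.min(0).round(1),P.max(0).round(1))
    print("top",proj(p,[.5104,-.0177,.132]))
    for r in robot.look_for(p,"post")[:1]: print("post",r["box"],r["confidence"])
E
```

```text
28.025 [ 0.50883077 -0.0173302   0.20424778] [-0.16401634  0.085226   -1.39383055]
wrist [[248, 169, 62, 67, 2722]]
0.06 [251.8 168.8] [307.2 222.4]
0.1 [247.9 176.3] [311.5 237.2]
top [279.88981785 219.447717  ]
post [268.2, 198.5, 288.1, 227.1] 0.66
scene [[249, 188, 21, 23, 352]]
0.06 [247.7 198.8] [269.3 210.7]
0.1 [247.4 185.9] [269.4 197.5]
top [258.35922488 180.69608142]
side [[269, 215, 20, 23, 304]]
0.06 [268.2 222.9] [288.  237.8]
0.1 [267.5 213.2] [287.8 228.1]
top [277.24527231 212.55932329]
post [277.0, 211.4, 280.3, 228.2] 0.54
```

The spool's outlines in all three views match one lying flat on the holder, with the post's top at its home height. I hand the job in.

```bash
python3 -c "
from cell import robot
print(robot.job_done())"
```

```text
the job is handed in; nothing more can be done
None
```

The post is home in the holder, the blue spool lies flat on top over it, the gripper is clear of everything, and the job is handed in at about 28 s; my press on the seat stop may have peaked slightly above the advised force, at about 21 N including the sliding friction.

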